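Wind the clockwork inspection turntable and load a bush

ROBOT

A 6-joint arm with a two-finger parallel gripper is mounted at the origin on a cart in front of the work surface, level with it; the furniture and walls round the work are solid. World frame = base frame: x ahead of the robot, y to its left, z up, the work surface at z = 0. Lengths are in m, angles in rad, forces in N, time in s.
With the tool pointing down it reaches from about 0.425 to 0.95 m from the base axis. Payload 3.5 kg.
Tool frame: the origin (TCP) lies on the centre line of the jaws, within the pads' length; the fingertips stand 14 mm ahead of it and the grasp point (between the pads) lies 5 mm behind it (tips_ahead is the distance from the TCP to the fingertips, in m); y points along the fingers, z is the direction in which the jaws open and shut, and the axes are right-handed (so a half turn about y gives the same grasp; the last joint's range is limited). The gripper opens to 85 mm and grips with 20 to 120 N. Pads are 22 mm wide; open, the fingers measure 114 mm over their backs; the gripper's body (76 mm by 85 mm) begins 54 mm behind the grasp point. The pads swing forward as they close: fully open they stand 13 mm farther back than shut.
Start: joints at [-0.15, 0.286, 1.577, -0, 1.279, -0.15], TCP at [0.675, 0, 0.245] pointing down, gripper open.
Joint ranges: [-2.77, 2.77], [-0.9, 2.22], [0.21, 2.48], [-1.53, 4.67], [0.24, 2.81], [-2.84, 2.84]. Speed limits (rad/s): [2.79, 2.79, 3.14, 3.14, 3.14, 3.14].

INTERFACE

Orientations are given as a unit quaternion [x, y, z, w].
In Python, from plant import get_state, read_camera, sign_off, tips_ahead gives the robot as it stands.
- The arm moves only by the tool send_rows, never from a script. Its argument "plan" is a list of rows, each a list of 2 entries, a list of its own where there are three numbers: the shift along the tool's x, y, z in units of 12 cm (1.0 is 12 cm), then the turn, a rotation vector about the tool's x, y, z in units of 360 degrees (1.0 is 360 degrees). In form: [[[tx, ty, tz], [rx, ry, rz]], ...]. A call has 1 to 12 rows; each row shifts and turns the commanded pose from where the row before left it, along the tool's axes as they then stand; what a row does not reach is not made up. A row lasts 1/10 s, in which the tool goes at most 50 mm and 8.59 degrees, less where a joint would pass 70% of its speed; a pose out of reach is approached as far as the arm can. A call with a number of a shift or a turn outside -1 to 1 is refused whole. A call with a gripper value outside its range is refused whole. "gripper" is the closure, from 0 (fully open) to 1 (shut), set as the call begins (left out, the last holds). The fingers move at their own pace and stop on an object; "grip_force" is the grip in N (left out, the last holds). Time passes only in rows, so rows that do not move let the fingers close. It gives the time, the measured TCP pose, the force and the opening at its end, in the units of the state.
- get_state(): the state, without advancing time (a new reading comes with each control period).
- read_camera(name): name is "scene" or "side" or "wrist"; returns a dict with "img" (480x640x3 uint8, blue, green, red), "fx", "fy", "cx", "cy" (pixels), "world_from_camera" (4x4, takes a point from camera to world coordinates); the wrist camera has in their place "mount" (4x4, takes a point from camera to tool coordinates, whose origin is the TCP and whose axes are the tool frame's). Camera axes: x right, y down, z forward; pixel columns grow to the right and rows downward; lengths in m; the calibration is good to about 2 mm. A picture is of the moment at which its call begins: read the wrist's pose just before it. There is no depth.
- sign_off(): hands the job in, once; it reports no verdict.
The state is a dict: "time": time; "qpos": joint angles; "dq": joint speeds; "joint_efforts": joint torques, N m; "eef_pos": TCP position; "tcp_rot": TCP orientation; "contact_force": force on the tool from outside, world axes, zero at the start; "wrist_torque": the same for the moment, N m; "opening": opening from 0.0 (shut) to 1.0 (fully open).
Only numpy, scipy, OpenCV 4.12 (cv2) and the standard library are available. Lean on these libraries where they do the work, as an engineer would, in place of code of your own. Each camera call takes 0.05 s, during which the arm holds its last target. There are 200 camera calls.

TASK

Wind the clockwork turntable (green housing with a sloping front) by turning its brass wing key clockwise in several partial turns, letting go to take a fresh grip, until the dial needle stands in the green sector, short of the red, and let the key go. Only then take the steel flanged bush from the blue mat and set it upright, flange down, in the middle of the turntable's small raised pedestal. Leave every other thing on the desk where it stands.

Things in the scene. Friction and masses are not known exactly. Their poses are not given: they have to be found in the camera images.
- drive: Clockwork turntable, fixed: green housing 170 (x) by 180 (y) mm, front to its own -x, z up; origin at the centre of its underside. Its front face slopes 27 degrees, from 48 mm high at x = -85 to 101.5 mm at x = +20; flat top from there to x = +85. The key stands square on the slope at (-32.5, -35, 74.8) mm; pedestal (34 mm wide at the top, 140 mm high) at x = 52, y = 0
- key_grip (a point): Middle of the brass key's wing, on the key's axis, 31 mm off the sloping face; turns with the key. z: out of the face along the axis, 27 degrees from vertical, leaning to the housing's front; x: along the wing's width; y: through its thickness. Wing 46 mm wide (two round lobes), 8 mm thick, 18 to 44 mm off the face, on a 12 mm stem. Pinch it across its thickness
- drive_key (a joint): Key angle in rad, growing clockwise as seen looking at the face. 0 = run down, stop at 7.0. The dial needle turns 0.6 times as far: it is in the green from 5.6 to 6.3, in the red above 6.4. Winding takes 0.10 N m at first, 0.17 N m when wound; the key stays where it is let go and unwinds if turned back
- dial (a point): Centre of the white dial, 66 mm across, standing 5 mm off the sloping face, to the left of the key seen from the front; z: out of the face, x: up the slope. Black needle and ticks, then a green sector on the right, then red below it
- table_top (a point): Centre of the pedestal's flat top, a disc 34 mm in diameter, 140 mm above the desk; z up
- bush: Loose steel-grey flanged bush standing on the mat, 0.14 kg: flange 52 mm in diameter and 9 mm thick at the bottom, above it a neck 32 mm in diameter, 30 mm high over all, bored through. Origin: centre of its underside, z along its axis, up
- parts_mat: Thin blue mat, fixed, 140 (x) by 210 (y) by 3 mm, origin at the centre of its underside; the bush, the gear, the taper plug and the dropper bottle stand on it, any of them at any of its four places
- gear: Bystander: dark toothed gear lying flat, 54 mm in diameter, 20 mm high with its hub; origin at the centre of its underside
- cone: Bystander: pale steel taper plug standing upright, narrowing upwards, 42 mm in diameter, 36 mm high; origin at the centre of its underside
- dropper: Bystander: small brown dropper bottle, 34 mm in diameter, 102 mm high; origin at the centre of its underside
- bottle: Bystander beside the housing: grey squeeze bottle with a bent red spout, 58 by 80 mm, 163 mm high; its round body's centre is 11 mm towards +y of its origin, which lies in the underside
- aerosol: Bystander on the other side of the housing: pink and violet aerosol can, 58 mm in diameter, 217 mm high; origin at the centre of its underside
- mug: Bystander: green mug, which will not move, 86 mm across, 118 mm with its handle, 96 mm high; origin in its underside

How it is judged:
On the way, in this order (a step that is already met when the one before it is completed fails the run):
1. the key is partly wound and let go for a fresh grip (value of joint drive_key between 1.4 and 5.4 rad and contact force between the fingers and drive below 0.3 N), for 0.1 s.
2. the key is wound until the needle stands in the green, and let go (value of joint drive_key between 5.5 and 6.4 rad and contact force between the fingers and drive below 0.3 N), for 0.3 s.
3. the bush stands on the pedestal, let go (horizontal distance between bush and table_top below 0.009 m and z of bush in the frame of table_top between -0.003 and 0.004 m and angle between bush's own z axis and vertical below 0.1 rad and linear speed of bush below 0.02 m/s and contact force between the fingers and bush below 0.3 N), for 0.3 s.
At the end, for the whole second after the job is handed in: The key stands between 5.5 and 6.4 rad (needle in the green), released; the bush stands upright (within 0.1 rad), flange down, on the pedestal's top, its axis within 9 mm of the pedestal's, at rest and released (all of step 2 and all of step 3); the robot touches nothing.
It fails at once if another thing on the mat (gear, taper plug or dropper bottle) is moved more than 30 mm or tipped more than 0.4 rad (distance of any of gear, cone, dropper from where it was at the start of the episode above 0.03 m or angle between any of gear, cone, dropper's own z axis and vertical above 0.4 rad).
It fails at once if the squeeze bottle or aerosol can is moved more than 30 mm or tipped more than 0.4 rad (distance of any of bottle, aerosol from where it was at the start of the episode above 0.03 m or angle between any of bottle, aerosol's own z axis and vertical above 0.4 rad).
It also fails if it takes over 72 s, if anything falls off the work surface, if the arm or the gripper's body presses on something with over 40 N, if the wrist force passes 120 N, or if a joint passes its speed limit or range.

## Working session

There is one attempt and no reset: what is moved stays moved. The work goes in short steps, Python scripts to look and compute and a tool call to move; the robot and the scene stay as the last step left them, time stands still between calls to the robot, and variables do not carry over. Pictures are saved under pics/ and viewed, about 8 in all and at most 12, crops included, and the job is handed in when it is done.

Besides the shell and the picture viewer there is one more tool, called after "Request:" by a JSON object that holds its "op" and its "data", one argument or row to a line. send_rows: Moves the arm, as the interface text tells. Its arguments: {"type":"object","properties":{"plan":{"type":"array"},"gripper":{"type":"number"},"grip_force":{"type":"number"}},"required":["plan"]}

```bash
mkdir -p pics; ls
python3 - <<'E'
from plant import *
import cv2,numpy as np
print(get_state(),tips_ahead)
for n in("scene","side"):
    c=read_camera(n);cv2.imwrite(f"pics/{n}0.png",c["img"]);print(n,c["fx"],c["fy"],c["cx"],c["cy"],np.round(c["world_from_camera"],4).tolist())
c=read_camera("wrist");cv2.imwrite("pics/wrist0.png",c["img"]);print(c["fx"],c["cx"],c["cy"],np.round(c["mount"],4).tolist())
E
```

```text
pics
{'time': 0.0, 'qpos': array([-1.50048724e-01,  2.87178146e-01,  1.57815805e+00, -2.59615177e-07,
        1.27859956e+00, -1.50019451e-01]), 'dq': array([-0.00144044, -0.00017979, -0.00104104,  0.00021716, -0.0012199 ,
       -0.00049932]), 'joint_efforts': array([-1.79628755e-04, -4.05981302e+01, -2.92628127e+01, -1.54224781e-04,
        5.81841552e-03,  3.74769741e-06]), 'eef_pos': array([6.74383646e-01, 8.98285316e-05, 2.43949077e-01]), 'tcp_rot': array([-0.50048407,  0.50067365, -0.49934026,  0.49950065]), 'contact_force': array([ 0.4357508 , -0.7649075 , -0.18241075]), 'wrist_torque': array([0.01730301, 0.00510995, 0.03269863]), 'opening': 0.9971548010034733} 0.014
scene 435.88900488271196 435.88900488271196 316.9491614590051 238.1273353106511 [[-0.9009, -0.2236, 0.372, 0.1072], [-0.4339, 0.4395, -0.7865, 0.7607], [0.0124, -0.87, -0.493, 0.6863], [0.0, 0.0, 0.0, 1.0]]
side 484.30932686457646 484.30932686457646 324.78858403347834 242.22817197733306 [[-0.9586, -0.1855, 0.2162, 0.2485], [-0.2842, 0.573, -0.7687, 0.8661], [0.0187, -0.7983, -0.602, 0.8896], [0.0, 0.0, 0.0, 1.0]]
416.8244333744652 317.51191798738313 242.74250035515553 [[0.0003, 0.9654, 0.2607, -0.0661], [-0.0001, -0.2607, 0.9654, -0.1293], [1.0, -0.0004, 0.0, -0.0004], [0.0, 0.0, 0.0, 1.0]]
```

View pics/scene0.png

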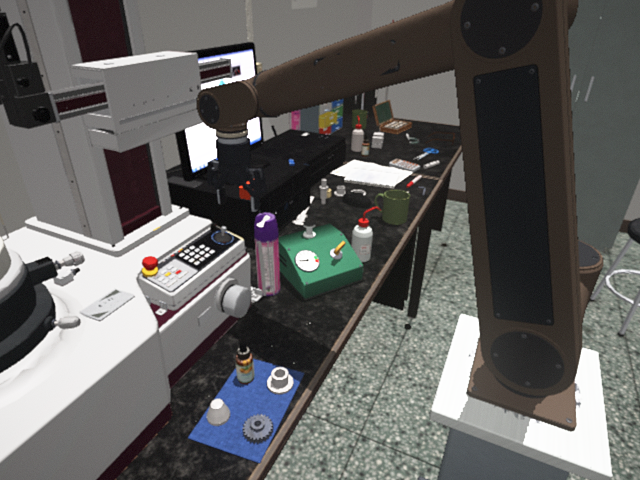

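View pics/side0.png

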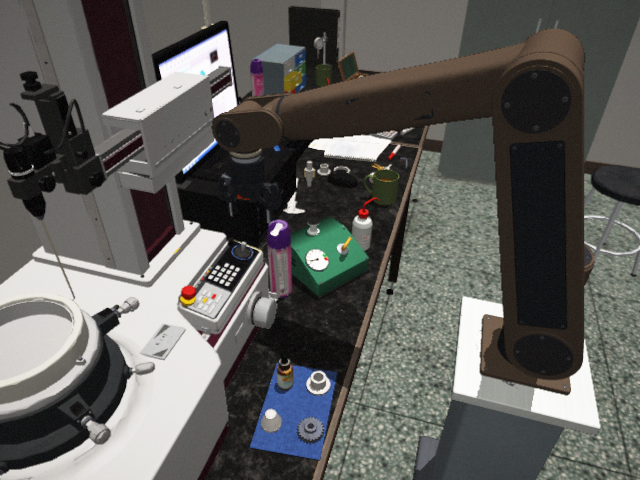

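The scene image shows the green housing around (320,258), with the dial at (308,261) and the yellow key at (340,246). The aerosol is at (265,250), the bottle at (362,240) and the mug at (396,206). The mat is around (250,410), with the bush at about (280,378). I'll enlarge these areas.

Run:
```python
import cv2,numpy as np
s=cv2.imread("pics/scene0.png");d=cv2.imread("pics/side0.png")
def cr(i,x,y):
    o=cv2.resize(i[y:y+100,x:x+133],(798//2*1,300),interpolation=cv2.INTER_CUBIC);
    return o
# each 3x of 133x100
a=np.vstack([np.hstack([cr(s,248,205),cr(d,258,205)]),np.hstack([cr(s,185,355),cr(d,240,355)])])
cv2.imwrite("pics/crop1.png",a)
```

```text
(no output)
```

View pics/crop1.png

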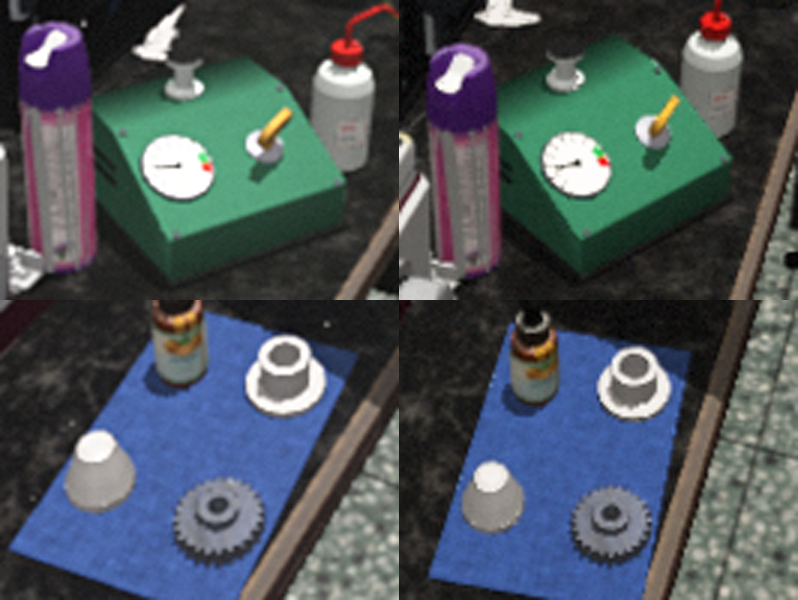

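View pics/wrist0.png

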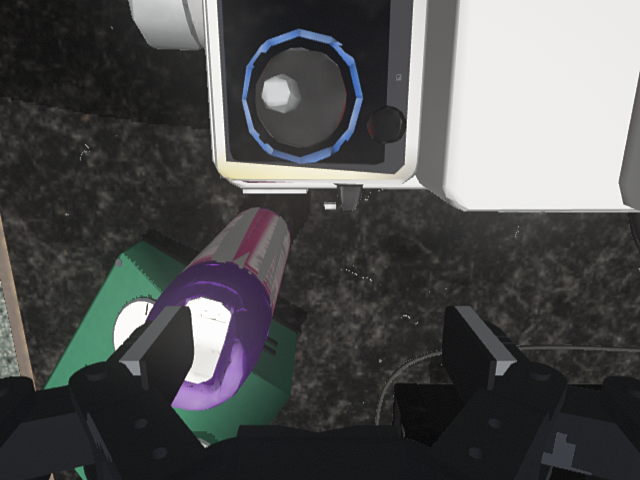

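The crop shows the needle pointing left at rest, with the bush at the far right place on the mat. I'll fit the poses from these pixels next.

```bash
cat > h.py <<'E'
import numpy as np,cv2
from scipy.optimize import least_squares
from scipy.spatial.transform import Rotation as R
SC=(435.889,316.949,238.127,np.array([[-0.9009,-0.2236,0.372,0.1072],[-0.4339,0.4395,-0.7865,0.7607],[0.0124,-0.87,-0.493,0.6863]]))
SD=(484.309,324.789,242.228,np.array([[-0.9586,-0.1855,0.2162,0.2485],[-0.2842,0.573,-0.7687,0.8661],[0.0187,-0.7983,-0.602,0.8896]]))
def proj(c,P):
    f,cx,cy,T=c;p=(np.atleast_2d(P)-T[:,3])@T[:,:3];return np.c_[f*p[:,0]/p[:,2]+cx,f*p[:,1]/p[:,2]+cy]
def onz(c,uv,z):
    f,cx,cy,T=c;d=T[:,:3]@np.array([(uv[0]-cx)/f,(uv[1]-cy)/f,1]);return T[:,3]+d*(z-T[2,3])/d[2]
def s1(u,v):return u/3+248,v/3+205
def d1(u,v):return (u-399)/3+258,v/3+205
def s2(u,v):return u/3+185,(v-300)/3+355
def d2(u,v):return (u-399)/3+240,(v-300)/3+355
E
python3 - <<'E'
from h import *
loc=np.array([[52,0,140],[-85,90,0],[-85,90,48],[-85,-90,48],[-32.5,-35,74.8]])/1e3
ps=np.array([s1(184,63),s1(170,284),s1(172,240),s1(345,183),s1(264,150)])
pd=np.array([d1(565,57),d1(583,280),d1(585,240),d1(731,157),d1(652,133)])
def W(p):return loc@R.from_euler('z',p[2]).as_matrix().T+[p[0],p[1],0]
best=None
for y0 in np.arange(-3,3.1,1):
    r=least_squares(lambda p:np.r_[(proj(SC,W(p))-ps).ravel(),(proj(SD,W(p))-pd).ravel()],[.6,-.2,y0],loss='soft_l1')
    if best is None or r.cost<best.cost:best=r
p=best.x;print(p,np.degrees(p[2]),best.cost);print(np.round(best.fun,1));print(W(p).round(3))
for n,c,uv,z in[("bush flange",SC,s2(285,382),.012),("bush",SD,d2(633,385),.012),("bushtop",SC,s2(284,353),.033),("bt",SD,d2(635,364),.033),
 ("drop",SC,s2(181,372),.003),("drop",SD,d2(533,393),.003),("gear",SC,s2(218,525),.01),("gear",SD,d2(610,528),.01),
 ("aer top",SC,s1(53,40),.205),("aer",SD,d1(462,65),.205),("botbase",SC,s1(343,160),0.0),("bot",SD,d1(710,125),0.0),("mug",SC,(396,222),0)]:
    print(n,onz(c,uv,z).round(3))
for n,q in[("s",[s2(12,548),s2(200,308),s2(357,352),s2(240,600)])]:
    for a in q:print(onz(SC,a,.003).round(3))
q=[-0.50048407,0.50067365,-0.49934026,0.49950065];print(R.from_quat(q).as_matrix().round(2))
E
```

```text
[ 0.53285543 -0.14947973  5.70295125] 326.7550373717563 8.2950062799701
[-0.5 -3.4  0.4  1.5 -0.3  0.8  0.5 -0.1 -0.2 -1.1 -0.1 -4.   0.   0.4
 -0.4  0.2  0.7  0.4  0.1 -0.6]
[[ 0.576 -0.178  0.14 ]
 [ 0.511 -0.028  0.   ]
 [ 0.511 -0.028  0.048]
 [ 0.412 -0.178  0.048]
 [ 0.486 -0.161  0.075]]
bush flange [0.43  0.24  0.012]
bush [0.433 0.238 0.012]
bushtop [0.433 0.235 0.033]
bt [0.433 0.235 0.033]
drop [0.501 0.256 0.003]
drop [0.502 0.26  0.003]
gear [0.412 0.349 0.01 ]
gear [0.415 0.349 0.01 ]
aer top [ 0.624 -0.038  0.205]
aer [ 0.619 -0.034  0.205]
botbase [ 0.453 -0.286  0.   ]
bot [ 0.456 -0.283 -0.   ]
mug [ 0.432 -0.559  0.   ]
[0.515 0.411 0.003]
[0.522 0.201 0.003]
[0.403 0.188 0.003]
[0.378 0.38  0.003]
[[-0. -0.  1.]
 [-1.  0. -0.]
 [-0. -1. -0.]]
```

```bash
cat >> h.py <<'E'
YAW=5.70295125;H0=np.array([.53286,-.14948,0])
RH=R.from_euler('z',YAW).as_matrix()
n=RH@np.array([-np.sin(np.radians(27)),0,np.cos(np.radians(27))])
u=RH@np.array([np.cos(np.radians(27)),0,np.sin(np.radians(27))])   # up slope
KB=H0+RH@np.array([-.0325,-.035,.0748]);GRIP=KB+.031*n
def frame(y,z):
    y=y/np.linalg.norm(y);z=z-y*(z@y);z/=np.linalg.norm(z);return np.c_[np.cross(y,z),y,z]
def plan(P,M,first='T'):
    """rows from present pose to TCP P, orientation matrix M"""
    from plant import get_state
    s=get_state();C=R.from_quat(s["tcp_rot"]).as_matrix();d=np.asarray(P)-s["eef_pos"]
    rv=R.from_matrix(C.T@M).as_rotvec()/(2*np.pi)
    t=(C.T@d if first=='T' else M.T@d)/.12
    nt=max(1,int(np.ceil(np.linalg.norm(t)/.33)));nr=max(1,int(np.ceil(np.linalg.norm(rv)/.021)))
    print("t=%.1f pos"%s["time"],s["eef_pos"].round(4),"q",s["qpos"].round(2),"open",round(s["opening"],3),"F",s["contact_force"].round(1))
    print(first,"shift",nt,"x",(t/nt).round(3),"| turn",nr,"x",(rv/nr).round(4))
E
python3 - <<'E'
from h import *
print(n,u,GRIP)
M=frame(-n,np.array([.925,.15,.35]));print(M.round(3))
plan(GRIP+.09*n,M)
E
```

```text
[-0.37968785  0.24888654  0.89100652] [ 0.74517937 -0.48846733  0.4539905 ] [ 0.47472112 -0.15321908  0.1024212 ]
[[ 0.047  0.38   0.924]
 [-0.957 -0.249  0.15 ]
 [ 0.287 -0.891  0.352]]
t=0.1 pos [6.745e-01 1.000e-04 2.442e-01] q [-0.15  0.29  1.58  0.    1.28 -0.15] open 1.002 F [ 0.2 -0.3  0.4]
T shift 7 x [ 0.156  0.074 -0.278] | turn 4 x [ 0.0152 -0.0041 -0.0111]
```

Request:
{"op": "send_rows", "data": {
  "plan": [
    [[0,-0.3,0],[0,0,0]],
    [[0,-0.3,0],[0,0,0]]
  ],
  "gripper": 0
}}

```text
time: 0.35
eef_pos: [0.674, 0.0002, 0.3154]
tcp_rot: [-0.501, 0.502, -0.498, 0.499]
contact_force: [0.1, 0.3, 1.1]
opening: 1.0
```

Request:
{"op": "send_rows", "data": {
  "plan": [
    [[0.156,0,-0.278],[0,0,0]],
    [[0.156,0,-0.278],[0,0,0]],
    [[0.156,0,-0.278],[0,0,0]],
    [[0.156,0,-0.278],[0,0,0]],
    [[0.156,0,-0.278],[0,0,0]],
    [[0.156,0,-0.278],[0,0,0]],
    [[0.156,0,-0.278],[0,0,0]],
    [[0,0,0],[0.0152,-0.0041,-0.0111]],
    [[0,0,0],[0.0152,-0.0041,-0.0111]],
    [[0,0,0],[0.0152,-0.0041,-0.0111]],
    [[0,0,0],[0.0152,-0.0041,-0.0111]],
    [[0,0,0],[0,0,0]]
  ]
}}

```text
time: 1.55
eef_pos: [0.4396, -0.1297, 0.3153]
tcp_rot: [0.486, -0.297, 0.623, -0.537]
contact_force: [0.1, 0.3, 0.5]
opening: 1.0
```

Run:
```python
from h import *
M=frame(-n,np.array([.925,.15,.35]))
plan(GRIP+.09*n,M)
```

```text
t=1.6 pos [ 0.4396 -0.1297  0.3153] q [-0.49 -0.52  2.23 -0.05  0.96 -0.57] open 1.0 F [0.1 0.3 0.5]
T shift 4 x [-0.077  0.248 -0.096] | turn 1 x [-0.      0.0001 -0.0002]
```

Request:
{"op": "send_rows", "data": {
  "plan": [
    [[-0.077,0.248,-0.096],[0,0,0]],
    [[-0.077,0.248,-0.096],[0,0,0]],
    [[-0.077,0.248,-0.096],[0,0,0]],
    [[-0.077,0.248,-0.096],[0,0,0]],
    [[0,0,0],[0,0,0]]
  ]
}}

```text
time: 2.05
eef_pos: [0.4398, -0.131, 0.1786]
tcp_rot: [0.487, -0.302, 0.62, -0.536]
contact_force: [-0.5, 0.0, -1.1]
opening: 0.999
```

```bash
cat >> h.py <<'E'
def wrist(name):
    from plant import get_state,read_camera
    s=get_state();c=read_camera("wrist");cv2.imwrite("pics/"+name,c["img"])
    T=np.eye(4);T[:3,:3]=R.from_quat(s["tcp_rot"]).as_matrix();T[:3,3]=s["eef_pos"];T=T@c["mount"]
    np.save("pics/"+name+".npy",T[:3]);return (c["fx"],c["cx"],c["cy"],T[:3])
def wc(name):return (416.8244,317.512,242.7425,np.load("pics/"+name+".npy"))
E
python3 - <<'E'
from h import *
c=wrist("w1.png");M=frame(-n,np.array([.925,.15,.35]));plan(GRIP+.09*n,M)
print("pred keybase,grip,pedestal",proj(c,[KB,GRIP,H0+RH@[.052,0,.140]]).round(0))
E
```

```text
t=2.1 pos [ 0.4416 -0.1318  0.1821] q [-0.49 -0.38  2.38 -0.06  0.67 -0.55] open 0.998 F [ 0.1 -0.7  1. ]
T shift 1 x [-0.007 -0.009 -0.005] | turn 1 x [ 0.0007  0.     -0.0006]
pred keybase,grip,pedestal [[323. 244.]
 [323. 259.]
 [498. 318.]]
```

View pics/w1.png

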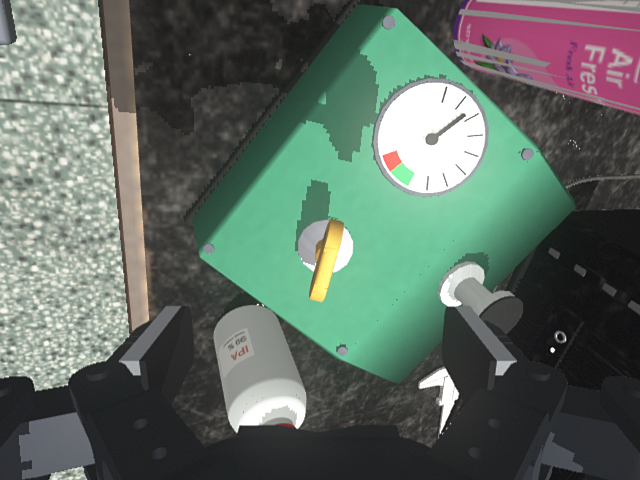

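The view confirms the fit. The key collar is at about (325,246) against a predicted (323,244), and the pedestal top is at about (500,311). The wing runs from (336,222) to (319,300), so it needs about +12° of roll.

Request:
{"op": "send_rows", "data": {
  "plan": [
    [[0,0,0],[0,0.017,0]],
    [[0,0,0],[0,0.017,0]],
    [[0,0.19,0],[0,0,0]],
    [[0,0.19,0],[0,0,0]],
    [[0,0.19,0],[0,0,0]],
    [[0,0.19,0],[0,0,0]],
    [[0,0,0],[0,0,0]],
    [[0,0,0],[0,0,0]]
  ]
}}

```text
time: 2.9
eef_pos: [0.4786, -0.1557, 0.1051]
tcp_rot: [0.416, -0.351, 0.672, -0.502]
contact_force: [0.4, 0.1, -0.4]
opening: 1.003
```

Run:
```python
from h import *
from plant import get_state
s=get_state();C=R.from_quat(s["tcp_rot"]).as_matrix()
print(s["eef_pos"],s["qpos"].round(3),s["contact_force"].round(1), C.T@(GRIP-s["eef_pos"]), C.T@n)
```

```text
[ 0.47861393 -0.15566385  0.10510355] [-0.499 -0.121  2.348 -0.084  0.443 -0.323] [ 0.4  0.1 -0.4] [-0.00233168  0.00028643 -0.00477568] [ 6.02818387e-04 -9.99994456e-01  3.27490593e-03]
```

Request:
{"op": "send_rows", "data": {
  "plan": [
    [[-0.02,0.025,-0.03],[0,0,0]],
    [[0,0,0],[0,0,0]]
  ]
}}

```text
time: 3.1
eef_pos: [0.4757, -0.153, 0.0996]
tcp_rot: [0.416, -0.351, 0.672, -0.502]
contact_force: [-1.0, 0.7, -0.5]
opening: 1.005
```

Request:
{"op": "send_rows", "data": {
  "plan": [
    [[0,0,0],[0,0,0]],
    [[0,0,0],[0,0,0]],
    [[0,0,0],[0,0,0]],
    [[0,0,0],[0,0,0]],
    [[0,0,0],[0,0,0]],
    [[0,0,0],[0,0,0]]
  ],
  "gripper": 1,
  "grip_force": 60
}}

```text
time: 3.7
eef_pos: [0.4772, -0.1535, 0.1]
tcp_rot: [0.415, -0.35, 0.673, -0.502]
contact_force: [4.4, 1.1, 1.4]
opening: 0.099
```

Run:
```python
from h import *
from plant import get_state
c=wrist("w2.png");s=get_state();C=R.from_quat(s["tcp_rot"]).as_matrix()
print(s["eef_pos"],s["qpos"].round(3),s["contact_force"].round(1),s["wrist_torque"].round(2),s["opening"], C.T@(GRIP-s["eef_pos"]), C.T@n)
```

```text
[ 0.47722456 -0.15355409  0.10000616] [-0.497 -0.116  2.356 -0.087  0.427 -0.317] [4.  0.9 0.6] [ 0.41 -0.52  0.27] 0.09277214161911918 [ 0.0005534  -0.00319386 -0.0013057 ] [ 7.68459938e-04 -9.99978524e-01  6.50851720e-03]
```

View pics/w2.png

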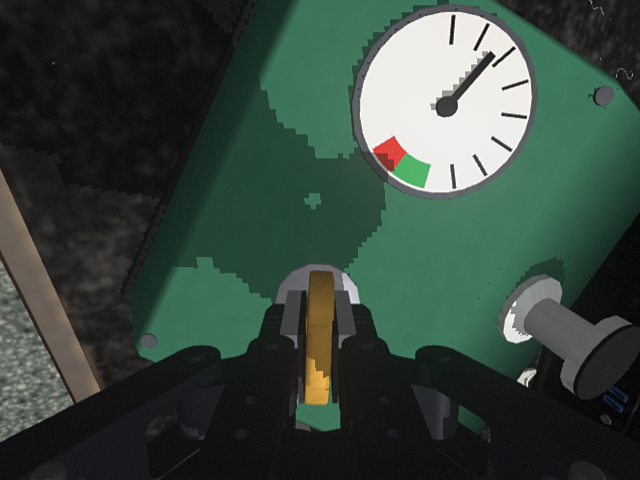

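The grip is good, with the wing centred between the pads. The first tick is at (453,28), the needle at (493,52) and the green at (410,170). The needle is about 37° past the first tick, so the key starts near 1.05 rad and about 280° of winding remains.

Request:
{"op": "send_rows", "data": {
  "plan": [
    [[0,0,0],[0,0.01,0]],
    [[0,0,0],[0,0.02,0]],
    [[0,0,0],[0,0.02,0]],
    [[0,0,0],[0,0.02,0]],
    [[0,0,0],[0,0.02,0]],
    [[0,0,0],[0,0.02,0]],
    [[0,0,0],[0,0.02,0]],
    [[0,0,0],[0,0.02,0]]
  ]
}}

```text
time: 4.55
eef_pos: [0.4778, -0.1539, 0.1004]
tcp_rot: [0.062, -0.54, 0.788, -0.288]
contact_force: [6.6, 0.8, -1.7]
opening: 0.098
```

```bash
cat >> h.py <<'E'
def st():
    from plant import get_state
    s=get_state();C=R.from_quat(s["tcp_rot"]).as_matrix()
    print(s["time"],s["eef_pos"].round(4),s["qpos"].round(3),"F",s["contact_force"].round(1),"M",s["wrist_torque"].round(2),"op",round(s["opening"],3),"grip in tool",C.T@(GRIP-s["eef_pos"]).round(4),"n",(C.T@n).round(3))
E
python3 -c "
from h import *
st()"
```

```text
4.55 [ 0.4778 -0.1539  0.1004] [-0.497 -0.116  2.355 -0.088  0.425  0.63 ] F [ 6.6  0.8 -1.7] M [ 0.07 -0.82  0.41] op 0.098 grip in tool [ 0.00177093 -0.00315005 -0.00102028] n [-0.006 -1.     0.006]
```

Request:
{"op": "send_rows", "data": {
  "plan": [
    [[0,0,0],[0,0.0225,0]],
    [[0,0,0],[0,0.0225,0]],
    [[0,0,0],[0,0.0225,0]],
    [[0,0,0],[0,0.0225,0]],
    [[0,0,0],[0,0.0225,0]],
    [[0,0,0],[0,0.0225,0]],
    [[0,0,0],[0,0.0225,0]],
    [[0,0,0],[0,0.0225,0]],
    [[0,0,0],[0,0.0225,0]],
    [[0,0,0],[0,0.0225,0]],
    [[0,0,0],[0,0.0225,0]],
    [[0,0,0],[0,0,0]]
  ]
}}

```text
time: 5.75
eef_pos: [0.4775, -0.155, 0.1006]
tcp_rot: [-0.508, -0.586, 0.607, 0.173]
contact_force: [3.4, -6.1, -0.7]
opening: 0.099
```

Request:
{"op": "send_rows", "data": {
  "plan": [
    [[0,0,0],[0,0,0]],
    [[0,0,0],[0,0,0]],
    [[0,0,0],[0,0,0]],
    [[0,0,0],[0,0,0]],
    [[0,0,0],[0,0,0]],
    [[0,0,0],[0,0,0]]
  ],
  "gripper": 0
}}

```text
time: 6.35
eef_pos: [0.4755, -0.1531, 0.0985]
tcp_rot: [-0.505, -0.587, 0.607, 0.175]
contact_force: [-0.7, -0.5, -0.5]
opening: 0.998
```

```bash
python3 -c "
from h import *
st();wrist('w3.png')"
```

```text
6.35 [ 0.4755 -0.1531  0.0985] [-0.497 -0.116  2.358 -0.089  0.43   2.181] F [-0.7 -0.5 -0.5] M [0.09 0.21 0.02] op 0.998 grip in tool [-1.41177382e-03 -3.72779815e-03 -2.03864499e-05] n [-0.001 -1.    -0.001]
```

View pics/w3.png

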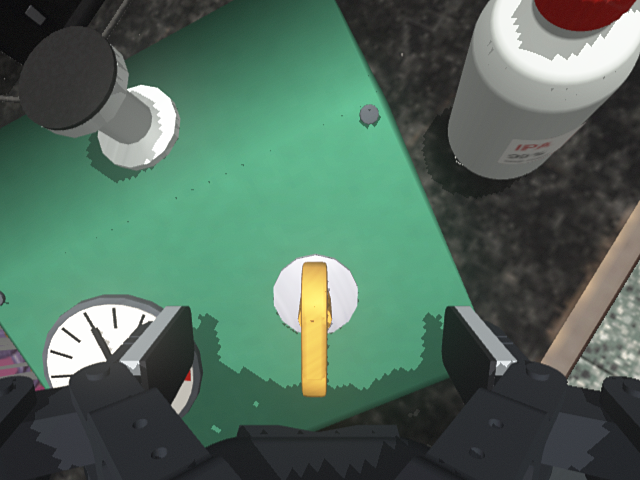

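The wing is square between the open pads, with its bar at x ≈ 315. Next I roll back a half turn with the fingers open.

Request:
{"op": "send_rows", "data": {
  "plan": [
    [[0,0,0],[0,-0.021,0]],
    [[0,0,0],[0,-0.021,0]],
    [[0,0,0],[0,-0.021,0]],
    [[0,0,0],[0,-0.021,0]],
    [[0,0,0],[0,-0.021,0]],
    [[0,0,0],[0,-0.021,0]],
    [[0,0,0],[0,-0.021,0]],
    [[0,0,0],[0,-0.021,0]],
    [[0,0,0],[0,-0.021,0]],
    [[0,0,0],[0,-0.021,0]],
    [[0,0,0],[0,-0.021,0]],
    [[0,0,0],[0,-0.021,0]]
  ]
}}

```text
time: 7.6
eef_pos: [0.4756, -0.1532, 0.0986]
tcp_rot: [0.079, -0.536, 0.786, -0.297]
contact_force: [-1.1, -0.0, -0.1]
opening: 0.999
```

Request:
{"op": "send_rows", "data": {
  "plan": [
    [[0,0,0],[0,-0.021,0]],
    [[0,0,0],[0,-0.021,0]],
    [[0,0,0],[0,-0.021,0]],
    [[0,0,0],[0,-0.021,0]],
    [[0,0,0],[0,-0.021,0]],
    [[0,0,0],[0,-0.021,0]],
    [[0,0,0],[0,-0.021,0]],
    [[0,0,0],[0,-0.021,0]],
    [[0,0,0],[0,-0.021,0]],
    [[0,0,0],[0,-0.021,0]],
    [[0,0,0],[0,-0.021,0]],
    [[0,0,0],[0,0,0]]
  ]
}}

```text
time: 8.8
eef_pos: [0.4756, -0.1532, 0.0986]
tcp_rot: [0.579, -0.206, 0.537, -0.577]
contact_force: [-0.1, 0.9, -0.4]
opening: 1.004
```

```bash
python3 -c "
from h import *
st();C=R.from_quat([-0.505,-0.587,0.607,0.175])
from plant import get_state
print((C.inv()*R.from_quat(get_state()['tcp_rot'])).as_rotvec(True))
wrist('w4.png')"
```

```text
8.8 [ 0.4756 -0.1532  0.0986] [-0.497 -0.116  2.358 -0.089  0.43  -0.854] F [-0.1  0.9 -0.4] M [ 0.17  0.21 -0.05] op 1.004 grip in tool [ 0.00124423 -0.00370144  0.00010601] n [ 0.001 -1.     0.002]
[ 4.37955965e-02 -1.73874799e+02  2.50105466e-02]
```

Request:
{"op": "send_rows", "data": {
  "plan": [
    [[0,0,0],[0,-0.017,0]],
    [[0,0,0],[0,0,0]]
  ]
}}

```text
time: 9.05
eef_pos: [0.4756, -0.1531, 0.0986]
tcp_rot: [0.607, -0.176, 0.506, -0.587]
contact_force: [-0.1, 0.2, -0.3]
opening: 0.998
```

Request:
{"op": "send_rows", "data": {
  "plan": [
    [[0,0,0],[0,0,0]],
    [[0,0,0],[0,0,0]],
    [[0,0,0],[0,0,0]],
    [[0,0,0],[0,0,0]],
    [[0,0,0],[0,0,0]],
    [[0,0,0],[0,0,0]],
    [[0,0,0],[0,0.02,0]],
    [[0,0,0],[0,0.02,0]],
    [[0,0,0],[0,0.02,0]],
    [[0,0,0],[0,0.02,0]],
    [[0,0,0],[0,0.02,0]],
    [[0,0,0],[0,0.02,0]]
  ],
  "gripper": 1
}}

```text
time: 10.25
eef_pos: [0.4776, -0.1524, 0.0996]
tcp_rot: [0.375, -0.379, 0.695, -0.482]
contact_force: [10.4, 6.8, -3.0]
opening: 0.1
```

Request:
{"op": "send_rows", "data": {
  "plan": [
    [[0,0,0],[0,0.022,0]],
    [[0,0,0],[0,0.022,0]],
    [[0,0,0],[0,0.022,0]],
    [[0,0,0],[0,0.022,0]],
    [[0,0,0],[0,0.022,0]],
    [[0,0,0],[0,0.022,0]],
    [[0,0,0],[0,0.022,0]],
    [[0,0,0],[0,0.022,0]],
    [[0,0,0],[0,0.022,0]],
    [[0,0,0],[0,0.022,0]],
    [[0,0,0],[0,0.022,0]],
    [[0,0,0],[0,0,0]]
  ]
}}

```text
time: 11.45
eef_pos: [0.4791, -0.1546, 0.1011]
tcp_rot: [-0.208, -0.604, 0.764, -0.091]
contact_force: [12.9, -2.4, -7.5]
opening: 0.099
```

```bash
python3 -c "
from h import *
st();wrist('w5.png')"
```

```text
11.45 [ 0.4791 -0.1546  0.1011] [-0.497 -0.115  2.354 -0.088  0.421  1.316] F [12.9 -2.4 -7.5] M [-0.13 -1.2   0.35] op 0.099 grip in tool [ 0.0034151  -0.00327238 -0.00019655] n [-0.013 -1.     0.002]
```

View pics/w5.png

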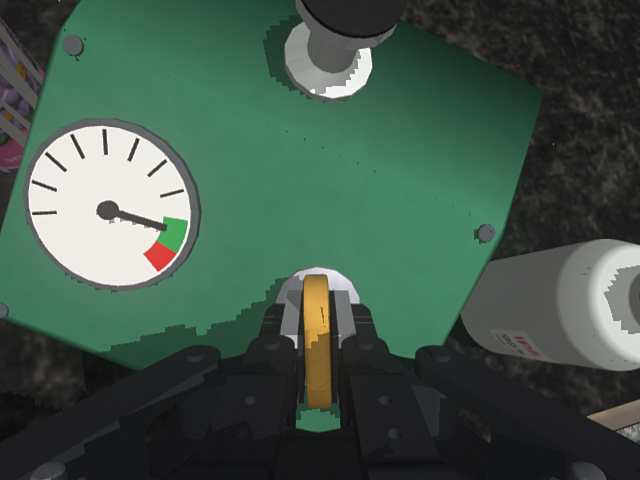

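The needle tip is at (167,227) with the dial centre at (108,210). The needle is about 40% into the green sector, so the key is near 5.88 rad. Release and back off.

Request:
{"op": "send_rows", "data": {
  "plan": [
    [[0,0,0],[0,0,0]],
    [[0,0,0],[0,0,0]],
    [[0,0,0],[0,0,0]],
    [[0,0,0],[0,0,0]],
    [[0,0,0],[0,0,0]],
    [[0,0,0],[0,0,0]],
    [[0,0,0],[0,0,0]],
    [[0,0,0],[0,0,0]]
  ],
  "gripper": 0
}}

```text
time: 12.3
eef_pos: [0.4756, -0.1532, 0.0986]
tcp_rot: [-0.204, -0.606, 0.764, -0.088]
contact_force: [0.1, -0.2, 0.7]
opening: 0.998
```

Request:
{"op": "send_rows", "data": {
  "plan": [
    [[0,-0.15,0],[0,0,0]],
    [[0,-0.25,0],[0,0,0]],
    [[0,-0.25,0],[0,0,0]],
    [[0,-0.2,0],[0,0,0]],
    [[0,0,0],[0,0,0]]
  ]
}}

```text
time: 12.8
eef_pos: [0.4379, -0.1282, 0.1933]
tcp_rot: [-0.206, -0.605, 0.764, -0.091]
contact_force: [0.2, 0.6, 0.1]
opening: 0.997
```

```bash
python3 -c "
from h import *
st();c=wrist('w6.png')
M=frame(np.array([0,0,-1.]),np.array([-.2,.98,0]))
plan([.433,.236,.2],M);plan([.433,.236,.2],M,'R')
print(proj(c,[KB]))
"
```

```text
12.8 [ 0.4379 -0.1282  0.1933] [-0.486 -0.418  2.391 -0.066  0.69   1.294] F [0.2 0.6 0.1] M [ 0.08  0.2  -0.02] op 0.997 grip in tool [ 0.00274285  0.10116565 -0.00019734] n [-0.009 -1.     0.002]
t=12.8 pos [ 0.4374 -0.1281  0.1912] q [-0.49 -0.42  2.39 -0.07  0.69  1.29] open 0.997 F [-0.2  0.7 -0.2]
T shift 10 x [ 0.034 -0.084 -0.29 ] | turn 22 x [ 0.004   0.0195 -0.0027]
t=12.8 pos [ 0.4374 -0.1281  0.1912] q [-0.49 -0.42  2.39 -0.07  0.69  1.29] open 0.997 F [-0.2  0.7 -0.2]
R shift 10 x [ 0.057 -0.007  0.298] | turn 22 x [ 0.004   0.0195 -0.0027]
[[317.22554178 240.00814439]]
```

View pics/w6.png

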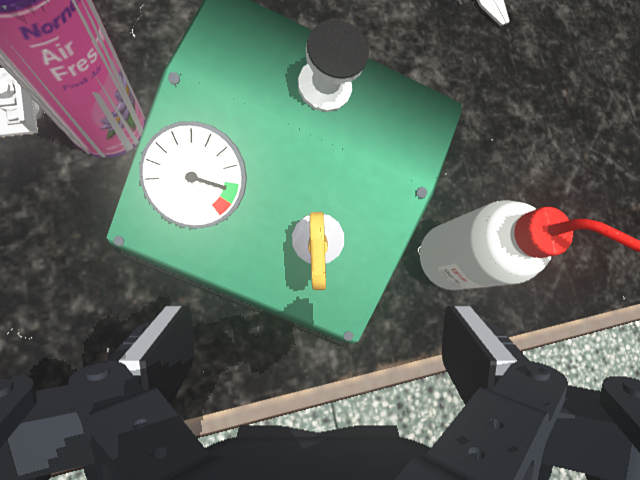

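The needle stands in the green with the key released: its tip is at (224,187), inside the green at (231,192). Now I go to the bush.

Request:
{"op": "send_rows", "data": {
  "plan": [
    [[0.034,-0.084,-0.29],[0,0,0]],
    [[0.034,-0.084,-0.29],[0,0,0]],
    [[0.034,-0.084,-0.29],[0,0,0]],
    [[0.034,-0.084,-0.29],[0,0,0]],
    [[0.034,-0.084,-0.29],[0,0,0]],
    [[0.034,-0.084,-0.29],[0,0,0]],
    [[0.034,-0.084,-0.29],[0,0,0]],
    [[0.034,-0.084,-0.29],[0,0,0]],
    [[0.034,-0.084,-0.29],[0,0,0]],
    [[0.034,-0.084,-0.29],[0,0,0]]
  ]
}}

```text
time: 13.85
eef_pos: [0.4319, 0.2381, 0.1966]
tcp_rot: [-0.202, -0.606, 0.764, -0.088]
contact_force: [0.8, -0.3, -0.4]
opening: 0.998
```

Request:
{"op": "send_rows", "data": {
  "plan": [
    [[0,0,0],[-0.0043,-0.0208,0.0029]],
    [[0,0,0],[-0.0043,-0.0208,0.0029]],
    [[0,0,0],[-0.0043,-0.0208,0.0029]],
    [[0,0,0],[-0.0043,-0.0208,0.0029]],
    [[0,0,0],[-0.0043,-0.0208,0.0029]],
    [[0,0,0],[-0.0043,-0.0208,0.0029]],
    [[0,0,0],[-0.0043,-0.0208,0.0029]],
    [[0,0,0],[-0.0043,-0.0208,0.0029]],
    [[0,0,0],[-0.0043,-0.0208,0.0029]],
    [[0,0,0],[-0.0043,-0.0208,0.0029]],
    [[0,0,0],[-0.0043,-0.0208,0.0029]],
    [[0,0,0],[-0.0043,-0.0208,0.0029]]
  ]
}}

```text
time: 15.05
eef_pos: [0.432, 0.2363, 0.1965]
tcp_rot: [-0.351, 0.448, -0.572, 0.591]
contact_force: [0.5, 0.6, 0.0]
opening: 0.998
```

Request:
{"op": "send_rows", "data": {
  "plan": [
    [[0,0,0],[-0.0043,-0.0208,0.0029]],
    [[0,0,0],[-0.0043,-0.0208,0.0029]],
    [[0,0,0],[-0.0043,-0.0208,0.0029]],
    [[0,0,0],[-0.0043,-0.0208,0.0029]],
    [[0,0,0],[-0.0043,-0.0208,0.0029]],
    [[0,0,0],[-0.0043,-0.0208,0.0029]],
    [[0,0,0],[-0.0043,-0.0208,0.0029]],
    [[0,0,0],[-0.0043,-0.0208,0.0029]],
    [[0,0,0],[-0.0043,-0.0208,0.0029]],
    [[0,0,0],[-0.0043,-0.0208,0.0029]],
    [[0,0,0],[-0.0043,-0.0208,0.0029]],
    [[0,0,0],[-0.0043,-0.0208,0.0029]]
  ]
}}

```text
time: 16.25
eef_pos: [0.4323, 0.2363, 0.1965]
tcp_rot: [-0.686, 0.012, -0.026, 0.727]
contact_force: [-0.1, 0.1, 0.2]
opening: 0.998
```

```bash
python3 -c "
from h import *
M=frame(np.array([0,0,-1.]),np.array([-.2,.98,0]))
plan([.433,.236,.2],M)
"
```

```text
t=16.2 pos [0.4323 0.2363 0.1965] q [ 0.27 -0.1   2.09  0.06  1.12 -1.27] open 0.998 F [-0.1  0.1  0.2]
T shift 1 x [ 0.007 -0.029 -0.   ] | turn 2 x [-0.0045 -0.0203  0.002 ]
```

Request:
{"op": "send_rows", "data": {
  "plan": [
    [[0,0,0],[-0.0045,-0.0203,0.002]],
    [[0,0,0],[-0.0045,-0.0203,0.002]],
    [[0,0,0],[0,0,0]]
  ]
}}

```text
time: 16.55
eef_pos: [0.4323, 0.2368, 0.1967]
tcp_rot: [-0.703, -0.07, 0.069, 0.704]
contact_force: [-0.5, 0.1, -0.1]
opening: 0.999
```

```bash
python3 -c "
from h import *
st();c=wrist('w7.png')
M=frame(np.array([0,0,-1.]),np.array([-.2,.98,0]))
plan([.433,.236,.027],M)
print(proj(c,[[.433,.236,.033],[.433,.236,.012]]))
i=cv2.imread('pics/w7.png');cv2.imwrite('pics/w7.png',i)
"
```

```text
16.55 [0.4323 0.2368 0.1967] [ 0.295 -0.075  2.062  0.     1.154 -1.473] F [-0.5  0.1 -0.1] M [-0.05  0.01  0.01] op 0.999 grip in tool [-0.034538    0.09405026 -0.39083491] n [-0.323 -0.891  0.319]
t=16.6 pos [0.4322 0.2367 0.197 ] q [ 0.29 -0.08  2.06  0.    1.15 -1.47] open 1.005 F [ 0.8 -0.5 -0.6]
T shift 5 x [ 0.001  0.283 -0.002] | turn 1 x [-0.0002 -0.0012  0.0002]
[[315.68092352 225.78196258]
 [315.75798927 219.67703839]]
```

View pics/w7.png

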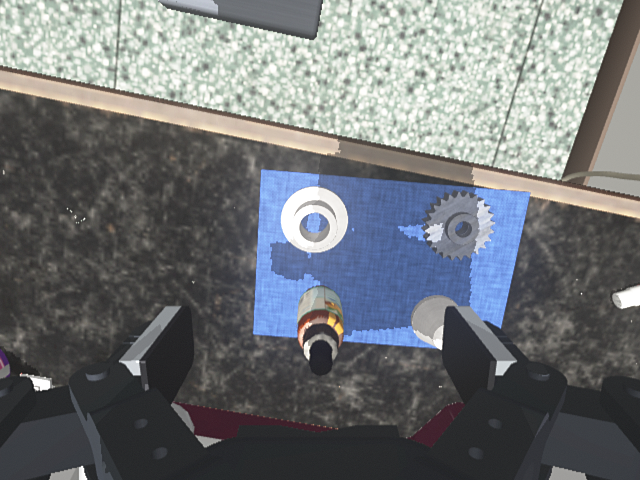

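The bush's flange is centred at (314,220) against a predicted (316,220), so it is within about 1 mm. Descend and grip.

Request:
{"op": "send_rows", "data": {
  "plan": [
    [[0,0.3,-0.002],[0,0,0]],
    [[0,0.3,-0.002],[0,0,0]],
    [[0,0.3,-0.002],[0,0,0]],
    [[0,0.3,-0.002],[0,0,0]],
    [[0,0.1,-0.002],[0,0,0]],
    [[0,0.1,0],[0,0,0]],
    [[0,0,0],[0,0,0]],
    [[0,0,0],[0,0,0]]
  ]
}}

```text
time: 17.4
eef_pos: [0.4345, 0.2361, 0.0321]
tcp_rot: [-0.703, -0.071, 0.067, 0.704]
contact_force: [0.1, -0.0, 1.2]
opening: 1.001
```

```bash
python3 -c "
from h import *
M=frame(np.array([0,0,-1.]),np.array([-.2,.98,0]))
plan([.4325,.236,.027],M)
"
```

```text
t=17.4 pos [0.4345 0.2361 0.0321] q [ 0.29  0.18  2.15  0.    0.81 -1.47] open 1.001 F [ 0.1 -0.   1.2]
T shift 1 x [-0.017  0.043  0.002] | turn 1 x [-0.0002 -0.0009  0.0011]
```

Request:
{"op": "send_rows", "data": {
  "plan": [
    [[-0.017,0.043,0],[0,0,0]],
    [[0,0,0],[0,0,0]]
  ]
}}

```text
time: 17.6
eef_pos: [0.4316, 0.2355, 0.0263]
tcp_rot: [-0.703, -0.071, 0.067, 0.704]
contact_force: [-0.1, 0.9, 0.4]
opening: 1.0
```

Request:
{"op": "send_rows", "data": {
  "plan": [
    [[0,0,0],[0,0,0]],
    [[0,0,0],[0,0,0]],
    [[0,0,0],[0,0,0]],
    [[0,0,0],[0,0,0]],
    [[0,0,0],[0,0,0]],
    [[0,0,0],[0,0,0]],
    [[0,-0.05,0],[0,0,0]],
    [[0,-0.3,0],[0,0,0]],
    [[0,-0.3,0],[0,0,0]],
    [[0,0,0],[0,0,0]]
  ],
  "gripper": 1,
  "grip_force": 50
}}

```text
time: 18.6
eef_pos: [0.4344, 0.2363, 0.1088]
tcp_rot: [-0.703, -0.074, 0.064, 0.705]
contact_force: [1.6, 0.5, -1.2]
opening: 0.364
```

```bash
python3 -c "
from h import *
st();c=wrist('w8.png')
M=frame(np.array([0,0,-1.]),np.array([-.2,.98,0]))
PED=H0+RH@[.052,0,.140]
# pedestal from w6 (336,48) and w1 (500,311)
print(PED,onz(wc('w6.png'),(336,48),.14),onz(wc('w1.png'),(500,311),.14),onz(wc('w3.png'),(70,82),.14),onz(wc('w2.png'),(604,358),.14))
P=PED.copy();P[2]=.28
plan(P,M)
"
```

```text
18.6 [0.4344 0.2363 0.1088] [ 2.920e-01  4.200e-02  2.125e+00  1.000e-03  9.590e-01 -1.475e+00] F [ 1.6  0.5 -1.2] M [-0.02 -0.05  0.02] op 0.364 grip in tool [-0.03647782  0.00515234 -0.38989501] n [-0.311 -0.895  0.32 ]
[ 0.57634939 -0.17798742  0.14      ] [ 0.57752174 -0.17849605  0.14      ] [ 0.57539349 -0.17286808  0.14      ] [ 0.57502531 -0.17884892  0.14      ] [ 0.57258219 -0.17484297  0.14      ]
t=18.6 pos [0.4327 0.2358 0.1063] q [ 0.29  0.04  2.13  0.    0.96 -1.47] open 0.364 F [ 0.2  0.3 -2.9]
T shift 12 x [ 0.043 -0.121 -0.301] | turn 1 x [-0.0002 -0.0008  0.0016]
```

View pics/w8.png

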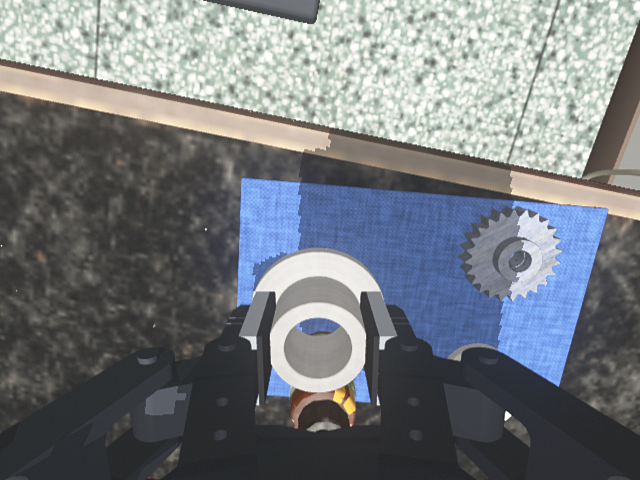

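The bush is held squarely by its neck, with its top rim centred at (319,350), and the gear and dropper are undisturbed. I'll refine the pedestal centre and the in-hand offset in code.

Request:
{"op": "send_rows", "data": {
  "plan": [
    [[0,-0.3,0],[0,0,0]],
    [[0,-0.4,0],[0,0,0]],
    [[0,-0.4,0],[0,0,0]],
    [[0,-0.3,0],[0,0,0]],
    [[0,0,0],[0,0,0]]
  ]
}}

```text
time: 19.15
eef_pos: [0.4326, 0.2356, 0.2767]
tcp_rot: [-0.703, -0.074, 0.065, 0.705]
contact_force: [0.3, 1.0, -1.3]
opening: 0.364
```

Run:
```python
from h import *
for nme,(x,y) in [("w6.png",(336,48)),("w3.png",(70,82)),("w2.png",(604,358)),("w1.png",(500,311))]:
    g=cv2.imread("pics/"+nme).max(axis=2);m=np.zeros((482,642),np.uint8);b=(abs(g.astype(int)-int(np.median(g[y-4:y+5,x-4:x+5])))<14).astype(np.uint8)
    k,l,s,c=cv2.connectedComponentsWithStats(b);i=l[y,x]
    print(nme,s[i],c[i].round(1),onz(wc(nme),c[i],.14).round(4))
c=wc("w8.png");f,cx,cy,T=c
mt=np.array([[.0003,.9654,.2607,-.0661],[-.0001,-.2607,.9654,-.1293],[1,-.0004,0,-.0004]])
for uv,yy in[((319,350),-.0067),((319,303),.0143)]:
    d=mt[:,:3]@[(uv[0]-cx)/f,(uv[1]-cy)/f,1];print(uv,(mt[:,3]+d*(yy-mt[1,3])/d[1]).round(4))
M=frame(np.array([0,0,-1.]),np.array([-.2,.98,0]))
plan([.5757,-.178,.28],M)
```

```text
w6.png [    0     0   640   459 82691] [346.  212.3] [ 0.4879 -0.1639  0.14  ]
w3.png [    0     0   250   141 13181] [94.7 60.3] [ 0.5717 -0.1885  0.14  ]
w2.png [ 577  326   63   77 2559] [609.2 363.8] [ 0.5777 -0.1802  0.14  ]
w1.png [479 296  44  38 955] [504.2 313.3] [ 0.5797 -0.1752  0.14  ]
(319, 350) [ 0.0034 -0.0067  0.0001]
(319, 303) [-0.0041  0.0143  0.0001]
t=19.1 pos [0.4326 0.2356 0.2767] q [ 0.29 -0.16  1.99  0.    1.3  -1.47] open 0.364 F [ 0.3  1.  -1.3]
T shift 12 x [ 0.042 -0.002 -0.301] | turn 1 x [-0.0003 -0.0008  0.0021]
```

Request:
{"op": "send_rows", "data": {
  "plan": [
    [[0.042,0,-0.301],[0,0,0]],
    [[0.042,0,-0.301],[0,0,0]],
    [[0.042,0,-0.301],[0,0,0]],
    [[0.042,0,-0.301],[0,0,0]],
    [[0.042,0,-0.301],[0,0,0]],
    [[0.042,0,-0.301],[0,0,0]],
    [[0.042,0,-0.301],[0,0,0]],
    [[0.042,0,-0.301],[0,0,0]],
    [[0.042,0,-0.301],[0,0,0]],
    [[0.042,0,-0.301],[0,0,0]],
    [[0.042,0,-0.301],[0,0,0]],
    [[0.042,0,-0.301],[0,0,0]]
  ]
}}

```text
time: 20.35
eef_pos: [0.5731, -0.1793, 0.2674]
tcp_rot: [-0.702, -0.069, 0.069, 0.705]
contact_force: [1.9, 0.6, -1.2]
opening: 0.363
```

Request:
{"op": "send_rows", "data": {
  "plan": [
    [[0,0.25,0],[0,0,0]],
    [[0,0.25,0],[0,0,0]],
    [[0,0.2,0],[0,0,0]],
    [[0,0,0],[0,0,0]],
    [[0,0,0],[0,0,0]]
  ]
}}

```text
time: 20.85
eef_pos: [0.5734, -0.1777, 0.1852]
tcp_rot: [-0.702, -0.069, 0.069, 0.705]
contact_force: [-0.3, 0.2, -2.1]
opening: 0.354
```

Run:
```python
from h import *
M=frame(np.array([0,0,-1.]),np.array([-.2,.98,0]))
st();plan([.5765,-.178,.168],M)
```

```text
20.85 [ 0.5734 -0.1777  0.1852] [-0.471  0.18   1.817  0.004  1.146 -2.239] F [-0.3  0.2 -2.1] M [-0.   -0.02  0.03] op 0.354 grip in tool [-0.09199237  0.0829162   0.04289938] n [-0.323 -0.89   0.322]
t=20.9 pos [ 0.5734 -0.1777  0.1852] q [-0.47  0.18  1.82  0.    1.15 -2.24] open 0.354 F [-0.3  0.2 -2.1]
T shift 1 x [ 0.025  0.143 -0.008] | turn 1 x [-0.0006 -0.0009  0.0001]
```

Request:
{"op": "send_rows", "data": {
  "plan": [
    [[0.025,0.13,-0.008],[0,0,0]],
    [[0,0,0],[0,0,0]],
    [[0,0,0],[0,0,0]]
  ]
}}

```text
time: 21.15
eef_pos: [0.5778, -0.1785, 0.1721]
tcp_rot: [-0.703, -0.071, 0.068, 0.704]
contact_force: [0.0, -1.0, -1.1]
opening: 0.365
```

Run:
```python
from h import *
from plant import read_camera
st()
s=read_camera("scene")["img"];d=read_camera("side")["img"];wrist("w9.png");w=cv2.imread("pics/w9.png")
cr=lambda i,x,y,a,b:cv2.resize(i[y:y+b,x:x+a],(400,300),interpolation=cv2.INTER_CUBIC)
PED=np.array([.5765,-.178,.14]);print(proj(SC,PED),proj(SD,PED),proj(wc("w9.png"),PED))
o=np.vstack([np.hstack([cr(s,276,194,66,50),cr(d,278,194,66,50)]),np.hstack([cr(w,160,200,320,240),cr(s,248,205,133,100)])])
cv2.imwrite("pics/c9.png",o)
```

```text
21.15 [ 0.5778 -0.1785  0.1721] [-0.469  0.201  1.818  0.004  1.119 -2.237] F [ 0.  -1.  -1.1] M [ 0.01 -0.03 -0.05] op 0.365 grip in tool [-0.09649106  0.06932252  0.04485145] n [-0.32  -0.892  0.319]
[[308.73978511 222.56250398]] [[313.19828112 220.03456875]] [[319.42620645 291.22138939]]
```

View pics/c9.png

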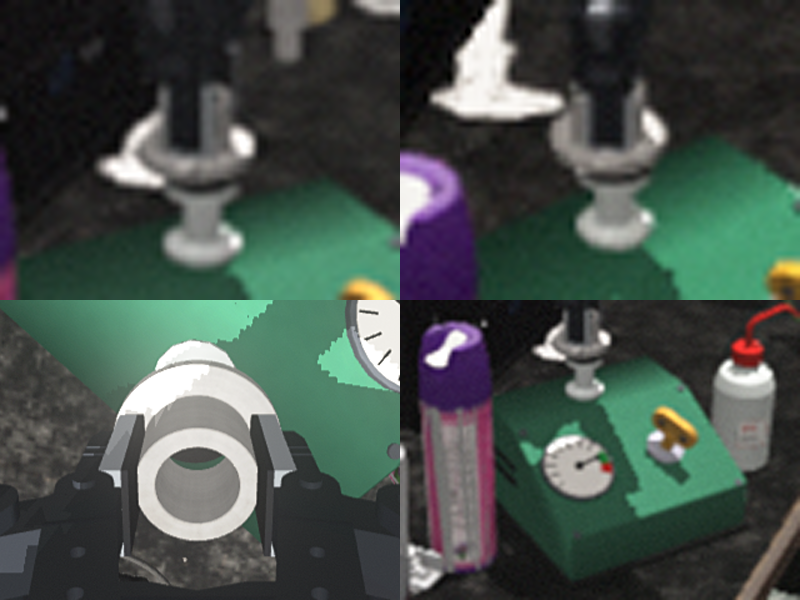

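The composite shows the bush about 8 mm above the pedestal. Flange against stem is centred at 200 against 203 in the scene crop and 610 against 613 in the side crop, and the needle is still in the green. Lower gently.

Request:
{"op": "send_rows", "data": {
  "plan": [
    [[-0.008,0.035,0],[0,0,0]],
    [[0,0.02,0],[0,0,0]],
    [[0,0.01,0],[0,0,0]],
    [[0,0,0],[0,0,0]],
    [[0,0,0],[0,0,0]]
  ]
}}

```text
time: 21.8
eef_pos: [0.5768, -0.1788, 0.1642]
tcp_rot: [-0.703, -0.071, 0.068, 0.704]
contact_force: [0.1, 0.2, -2.3]
opening: 0.362
```

```bash
python3 -c "
from h import *
st()"
```

```text
21.8 [ 0.5768 -0.1788  0.1642] [-0.47   0.208  1.826  0.004  1.105 -2.238] F [ 0.1  0.2 -2.3] M [ 0.02 -0.02  0.08] op 0.362 grip in tool [-0.09542938  0.06142929  0.0449298 ] n [-0.32  -0.892  0.319]
```

Still hanging free (Fz −2.3 N includes the bush's weight). Lower in small steps until touch.

Request:
{"op": "send_rows", "data": {
  "plan": [
    [[0,0.008,0],[0,0,0]],
    [[0,0,0],[0,0,0]],
    [[0,0,0],[0,0,0]]
  ]
}}

```text
time: 22.1
eef_pos: [0.5768, -0.1788, 0.1634]
tcp_rot: [-0.703, -0.071, 0.068, 0.704]
contact_force: [0.4, 0.3, -2.0]
opening: 0.361
```

Request:
{"op": "send_rows", "data": {
  "plan": [
    [[0,0.008,0],[0,0,0]],
    [[0,0,0],[0,0,0]],
    [[0,0,0],[0,0,0]]
  ]
}}

```text
time: 22.4
eef_pos: [0.577, -0.1788, 0.1633]
tcp_rot: [-0.703, -0.071, 0.068, 0.704]
contact_force: [-2.6, 1.7, 4.2]
opening: 0.363
```

It has touched down (+4 N). Release and rise.

Request:
{"op": "send_rows", "data": {
  "plan": [
    [[0,0,0],[0,0,0]],
    [[0,0,0],[0,0,0]],
    [[0,0,0],[0,0,0]],
    [[0,0,0],[0,0,0]],
    [[0,0,0],[0,0,0]],
    [[0,0,0],[0,0,0]],
    [[0,0,0],[0,0,0]],
    [[0,-0.15,0],[0,0,0]],
    [[0,-0.3,0],[0,0,0]],
    [[0,-0.3,0],[0,0,0]],
    [[0,-0.2,0],[0,0,0]],
    [[0,0,0],[0,0,0]]
  ],
  "gripper": 0
}}

```text
time: 23.6
eef_pos: [0.5783, -0.1799, 0.2819]
tcp_rot: [0.705, 0.074, -0.065, -0.702]
contact_force: [0.7, -0.6, 0.0]
opening: 1.003
```

Run:
```python
from h import *
from plant import read_camera
st()
c=wrist("w10.png");w=cv2.imread("pics/w10.png");s=read_camera("scene")["img"]
PED=np.array([.5765,-.178,0]);print(proj(c,[PED+[0,0,.149],PED+[0,0,.17]]).round(0))
cr=lambda i,x,y,a,b:cv2.resize(i[y:y+b,x:x+a],(400,300),interpolation=cv2.INTER_CUBIC)
cv2.imwrite("pics/c10.png",np.hstack([cr(w,160,120,320,240),cr(s,248,200,133,100)]))
```

```text
23.6 [ 0.5783 -0.1799  0.2819] [-0.47   0.102  1.723  0.004  1.304 -2.238] F [ 0.7 -0.6  0. ] M [ 0.04 -0.   -0.01] op 1.003 grip in tool [-0.09857633  0.17808641  0.04726563] n [-0.313 -0.896  0.314]
[[322. 231.]
 [322. 240.]]
```

Run:
```python
from h import *
w=cv2.imread("pics/w10.png");c=wc("w10.png")
hsv=cv2.cvtColor(w,cv2.COLOR_BGR2HSV)
b=((hsv[...,1]<45)&(hsv[...,2]>90)).astype(np.uint8)
k,l,s,ce=cv2.connectedComponentsWithStats(b)
for i in range(1,k):
    x,y,ww,hh,a=s[i]
    if a>300: print(s[i],ce[i].round(1))
i=max((i for i in range(1,k) if abs(ce[i][0]-322)<50 and abs(ce[i][1]-235)<50),key=lambda i:s[i][4])
pts=cv2.findContours((l==i).astype(np.uint8),cv2.RETR_EXTERNAL,cv2.CHAIN_APPROX_NONE)[0][0]
print(cv2.fitEllipse(cv2.convexHull(pts)),onz(c,cv2.fitEllipse(cv2.convexHull(pts))[0],.149))
# coarse look at grey levels
g=w[150:330:9,230:420:9].max(axis=2);print(g)
```

```text
[ 157    0  100   89 5222] [214.7  43.8]
[364   0  36  35 480] [381.7  12.4]
[ 495    0  145   33 1006] [571.8  13.8]
[ 546    0   94   22 1041] [607.6   6.8]
[467  42  35  39 573] [481.2  64.1]
[223  64  67  53 842] [255.4  92.3]
[346  77  40  46 847] [359.8  99.9]
[ 76  81  41  51 728] [ 94.  103.6]
[ 68 144  37  36 405] [ 87.4 159.5]
[ 401  145   73   82 4322] [437.9 187.6]
[ 226  194  175  162 8769] [316.5 256.1]
[   0  204  181  172 8466] [ 77.7 284.4]
[159 210  44  42 760] [176.4 227.5]
[ 427  226   90  150 2607] [471.3 304.9]
[163 276  50  38 650] [185.7 292. ]
[ 544  294   96   71 3280] [605.5 324.9]
[192 320 122 110 786] [278.3 357.1]
[567 366  40  26 666] [586.6 379.3]
[ 70 390  52  90 592] [ 94.3 442.2]
[557 412  36  23 420] [576.4 422.1]
[549 466  38  14 377] [565.8 474. ]
((316.17559814453125, 259.1946716308594), (115.17938232421875, 232.33474731445312), 139.8496856689453) [ 0.59578248 -0.17773349  0.149     ]
[[144 153 167 178 186 200 212 221 226 232 232 232 229 227 229 227 226 226
  224 224 224 123]
 [130 141 154 166 178 188 201 214 221 225 230 235 232 230 227 227 226 
[... 997 characters left out ...]
0 158 241 235 127 129 127 129
  131 135 139 142]
 [ 78  81  80  91  83 105 119 116 201 244 240 239 246 121 119 120 118 122
  126 130 132 137]
 [ 82  85  93  81  82  93  98  96 106 103  94 107 107 110 111 113 116 118
  118 122 126  70]
 [ 80  85  71  90  72  72  83 100  90 104  98  98 101 104 104 106 108 110
  115 119  52  55]
 [ 99  95  90  68 102  73  71  73  80  80  96 103  99  94 100 102 104 106
  110  54  56  55]
 [ 74  69  63  63  76 110  75  86  72  79  86  75 106  98  92  96  99 102
   84  56  49  48]
 [ 79 100  69  69  70  72  70  70  70  67  92  99  87  86  75  91  91  79
   81  49  49  48]
 [ 65  69  61  76  62  67  63  64 142  90  82 109 112  93  99  98  85 106
  108  74  78  73]]
```

```bash
python3 -c "
from plant import sign_off
print(sign_off())"
```

```text
the job is handed in; nothing more can be done
None
```

I wound the key in two strokes with a fresh grip between them, released it with the needle in the green, then set the bush flange down on the pedestal and signed off. The robot's clock stood at about 23.6 s of the 72 s allowed.

- **Key:** the dial showed it already partly wound at the start, at about 1.05 rad. The first stroke took it to about 3.55 rad. The second took it to about 5.9 rad by the needle, short of the red. A clear view after release and a coarser one just before the bush was placed both showed the needle in the green.
- **Bush:** I gripped it by the neck and lowered it until it touched, at about 4 N. After release, the wrist camera put the flange centre near (321, 232) px against (322, 231) predicted, which is about 1 mm. The bore was also where an upright bush would have it. The pedestal's position itself is known to about 3 mm, because estimates from different views differed by up to 5 mm.
- **Checks that fell short:** the picture viewer reached its limit of 12, so the final placement was checked only from pixel values. An automatic ellipse fit in that check failed because the bush merged with the background, so I read the flange edges from a grid of grey levels instead.
- **Other things:** the gear and dropper stood undisturbed when the bush was lifted. The arm sensed no contact with anything except the key and the bush. At the end the gripper was open and about 12 cm above where it released the bush, with no contact force.

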